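# Balance the cheese knife across its knife rest

## Task

Take the longest knife out of the rack, lay it flat on its side on the wooden board and let go of it; then take it again across the width of its handle and lay it flat across the steel knife rest so that it balances there, level, with neither blade nor handle touching the counter. Its handle is weighted inside, so the balance point must be found by feel or by trying; leave everything else on the counter where it stands.

Things in the scene. Friction and masses are not known exactly. Their poses are not given: they have to be found in the camera images.
- knife_mid (a point): Cheese knife to be laid on the rest: bare steel, 200 mm, the longest of the three in the rack. Point: mid-length, mid-width, mid-thickness. x: handle to tip, y: through the thickness, z: edge to spine (up in the rack). Handle x -100 to 0 mm, a straight flat-sided bar 18 thick (y), 26 wide (z). Blade x 0 to 100 mm, 3.5 mm thick on the mid-plane, as wide as the handle, round tip
- rack_middle (a point): Low beech knife rack, fixed. Point: middle slot, at slot-floor height, 30 mm above the counter; x along the knives, handles to -x; z up. Two cross combs (12 mm thick, 44 mm high) at x = -80 (slots 21 mm wide, for handles) and x = 45 mm (slots 7 mm, for blades); slots at y = -52, 0, 52 mm, 14 mm deep, knives on edge. Between the combs the handles are free, 20 mm above the base
- board_top (a point): Wooden serving board, fixed, 240 mm along its x, 160 mm along y, 16 mm thick; this point is the middle of its top face, z up. A small ramekin stands at its far +y corner; the -y half is free
- board: The same board; origin at the middle of its underside, z up
- rest_top (a point): Steel knife rest, fixed: a flat-topped bar 10 mm wide (x) and 110 mm long (y), its top 30 mm above the counter, on two feet (34 mm in x) near its ends. Point: middle of the bar's top; z up. A knife laid across it stays level if its balance point is over the 10 mm wide top; if not, one end tips down to the counter and the knife stays leaning on the bar
- rest: The same knife rest; origin on the counter under the middle of the bar, axes as rest_top
- knife: The same knife; origin 13 mm from knife_mid towards the edge, same axes. Mass 0.14 to 0.28 kg: a weight of unknown size fills the butt of the hollow handle, so its balance point lies at x = -12 to -45 mm of knife_mid (in the handle), on the middle lines; the heavier the knife, the nearer the butt. Laid flat it rests on its handle
- slim_mid (a point): Bystander: slim knife, 164 mm long, in another slot of the rack; middle of it
- spreader_mid (a point): Bystander: short spreader, 150 mm long, in another slot of the rack; middle of it
- ramekin_mid (a point): Bystander: white ramekin 56 mm across, 35 mm high, standing on the board's far +y corner; its centre
- jam_mid (a point): Bystander: jam jar, 52 mm across, 55 mm high, near the robot; its centre
- cup_mid (a point): Bystander: clear cup, 68 mm across, 100 mm high, beyond the board; its centre
- dressing_mid (a point): Bystander: dressing bottle with yellow cap, 52 mm across, 120 mm high, beyond the board; its centre
- teacup_mid (a point): Bystander: small white cup without handle, 58 mm across, 50 mm high, near the robot; its centre
Things that resemble listed ones, but are neither listed nor needed, are in the scene too. Leave any turquoise look-alike of the knife alone.

How it is judged:
By the outcome, as a careful person would: the job done as asked, in the order asked, and still so for the second after the job is handed in, with the robot touching nothing.
It also fails if it takes over 64 s, if anything falls off the work surface, if the arm or the gripper's body presses on something with over 40 N, if the wrist force passes 120 N, or if a joint passes its speed limit or range.

## Robot

A 7-joint arm with a two-finger parallel gripper is mounted at the origin on the work surface. World frame = base frame: x ahead of the robot, y to its left, z up, the work surface at z = 0. Lengths are in m, angles in rad, forces in N, time in s.
With the tool pointing down it reaches from about 0.35 to 0.9 m from the base axis. Payload 19.9 kg.
Tool frame: the origin (TCP) lies on the front face of the gripper's body, between the roots of the fingers; the fingertips stand 73 mm ahead of it and the grasp point (between the pads) lies 54 mm ahead of it; z points along the fingers, x is the direction in which the jaws open and shut, and the axes are right-handed (so a half turn about z gives the same grasp; the last joint's range is limited). The gripper opens to 85 mm and grips with 20 to 120 N. Pads are 22 mm wide; open, the fingers measure 114 mm over their backs; the gripper's body (76 mm by 85 mm) begins 54 mm behind the grasp point. The pads swing forward as they close: fully open they stand 13 mm farther back than shut.
Start: joints at [-1.21, 0.417, -0.01, 1.614, 0.005, 1.111, -0.053], TCP at [0.244, 0.575, 0.304] pointing down, gripper open.
Joint ranges: [-2.81, 2.81], [-0.39, 2.02], [-1.27, 1.25], [0.06, 2.57], [-1.19, 4.33], [0.19, 2], [-2.82, 2.82]. Speed limits (rad/s): [1.89, 1.89, 2.39, 2.39, 3.01, 3.01, 3.01].

## Interface

Orientations are given as [roll, pitch, yaw] about the fixed x, y, z axes, in that order (R = Rz(yaw) Ry(pitch) Rx(roll)).
In Python, from rig import get_obs, get_image, close_job gives the robot as it stands.
- The arm moves only by the tool apply_moves, never from a script. Its argument "commands" is a list of rows, each a list of 3 entries, a list of its own where there are three numbers: the shift along the tool's x, y, z in mm, then the turn, a rotation vector about the tool's x, y, z in degrees, then the opening, from -1 (shut) to 1 (fully open), so that 0 is half open. In form: [[[tx, ty, tz], [rx, ry, rz], jaw], ...]. A call has 1 to 8 rows; each row shifts and turns the commanded pose from where the row before left it, along the tool's axes as they then stand; what a row does not reach is not made up. A row lasts 1/10 s, in which the tool goes at most 50 mm and 8.59 degrees, less where a joint would pass 70% of its speed; a pose out of reach is approached as far as the arm can. A call is refused whole if a number of a shift passes 50 or a number of a turn 8.59, either way. A call with a gripper value outside its range is refused whole. The fingers move at their own pace and stop on an object; "grip_force" is the grip in N (left out, the last holds). Time passes only in rows, so rows that do not move let the fingers close. It gives the time, the measured TCP pose, the force and the opening at its end, in the units of the state.
- get_obs(): the state, without advancing time (a new reading comes with each control period).
- get_image(name): name is "side" or "top" or "wrist"; returns a dict with "pixels" (420x560x3 uint8, red, green, blue), "K" (3x3 intrinsics, pixels), "k1" (the pictures are not rectified: a ray, as slopes to the right and down, at radius r is drawn at 1 + k1 r^2 times it, then the intrinsics apply), "extrinsics" (4x4, takes a point from camera to world coordinates). Camera axes: x right, y up, looking along -z (the intrinsics and any distortion apply to the point x, -y, -z); pixel columns grow to the right and rows downward; lengths in m; the calibration is good to about 2 mm. A picture is of the moment at which its call begins. There is no depth.
- close_job(): hands the job in, once; it reports no verdict.
The state is a dict: "t": time; "joint_positions": joint angles; "dq": joint speeds; "effort": joint torques, N m; "tool_pos": TCP position; "tool_rot": TCP orientation; "force": force on the tool from outside, world axes, zero at the start; "moment": the same for the moment, N m; "width": finger opening in m.
Only numpy, scipy, OpenCV 4.12 (cv2) and the standard library are available. Lean on these libraries where they do the work, as an engineer would, in place of code of your own. Each camera call takes 0.05 s, during which the arm holds its last target. There are 200 camera calls.

## Working session

There is one attempt and no reset: what is moved stays moved. The work goes in short steps, Python scripts to look and compute and a tool call to move; the robot and the scene stay as the last step left them, time stands still between calls to the robot, and variables do not carry over. Pictures are saved under pics/ and viewed, on a budget of 10 in all, crops included, one or two more only if the job needs it, and the job is handed in when it is done.

Besides the shell and the picture viewer there is one more tool, called after "Emit:" by a JSON object that holds its "name" and its "arguments". apply_moves: Moves the arm, as the interface text tells. Its arguments: {"type":"object","properties":{"commands":{"type":"array","items":{"type":"array"}},"grip_force":{"type":"number"}},"required":["commands"]}

```bash
mkdir -p pics; cat > h.py <<'E'
import numpy as np, cv2, json
from rig import get_obs, get_image, close_job
def snap(name, fn, crop=None, s=1):
    im=get_image(name); p=im["pixels"]
    np.savez(f"pics/{fn}.npz",K=im["K"],k1=im["k1"],E=im["extrinsics"],p=p)
    save(fn,fn,crop,s); return im
def save(src,fn,crop=None,s=1):
    p=np.load(f"pics/{src}.npz")["p"]
    if crop: x0,y0,x1,y1=crop; p=p[y0:y1,x0:x1]
    if s!=1: p=cv2.resize(p,None,fx=s,fy=s,interpolation=cv2.INTER_CUBIC)
    cv2.imwrite(f"pics/{fn}.png",p[:,:,::-1])
def at(fn,uv,z):
    d=np.load(f"pics/{fn}.npz"); K=d["K"];k1=float(d["k1"]);E=d["E"]
    out=[]
    for u,v in np.atleast_2d(uv):
        q=np.array([(u-K[0,2])/K[0,0],(v-K[1,2])/K[1,1]]); s=q.copy()
        for _ in range(20): s=q/(1+k1*(s@s))
        r=E[:3,:3]@np.array([s[0],-s[1],-1]); o=E[:3,3]
        out.append(o+r*(z-o[2])/r[2])
    return np.array(out)
def proj(fn,P):
    d=np.load(f"pics/{fn}.npz"); K=d["K"];k1=float(d["k1"]);E=np.linalg.inv(d["E"])
    out=[]
    for p in np.atleast_2d(P):
        c=E[:3,:3]@p+E[:3,3]; s=np.array([c[0],-c[1]])/-c[2]; s=s*(1+k1*(s@s))
        out.append([K[0,0]*s[0]+K[0,2],K[1,1]*s[1]+K[1,2]])
    return np.array(out)
E
python3 - <<'E'
from h import *
np.set_printoptions(precision=4,suppress=True)
for n in("top","side"):
    snap(n,n+"0",s=1.42); 
    d=np.load(f"pics/{n}0.npz");print(d["E"],d["K"],d["k1"])
o=get_obs();print({k:np.round(v,4) for k,v in o.items()})
E
```

```text
[[-0.0201  0.983  -0.1826  0.3572]
 [-0.9998 -0.0215 -0.0059 -0.0171]
 [-0.0097  0.1825  0.9832  0.9922]
 [ 0.      0.      0.      1.    ]] [[436.9056   0.     269.8147]
 [  0.     436.9056 206.5116]
 [  0.       0.       1.    ]] -0.1447694470344411
[[ 0.919   0.2806 -0.277   0.1696]
 [-0.3943  0.6532 -0.6464 -0.8376]
 [-0.0004  0.7033  0.7109  0.9733]
 [ 0.      0.      0.      1.    ]] [[505.6936   0.     283.5848]
 [  0.     505.6936 208.9361]
 [  0.       0.       1.    ]] -0.1777883999594219
{'t': np.float64(0.1), 'joint_positions': array([-1.2105,  0.4179, -0.0103,  1.6141,  0.0047,  1.1107, -0.053 ]), 'dq': array([-0.0007, -0.0018, -0.0016, -0.0015,  0.0003,  0.0003,  0.0003]), 'effort': array([  0.0025, -86.5821,   0.6812, -43.5641,   0.0193,   0.0049,
        -0.    ]), 'tool_pos': array([0.2443, 0.575 , 0.3033]), 'tool_rot': array([3.1415, 0.0011, 1.169 ]), 'force': array([-1.4096,  0.4982,  0.6412]), 'moment': array([-0.016 , -0.001 ,  0.0225]), 'width': np.float64(0.0855)}
```

View pics/top0.png

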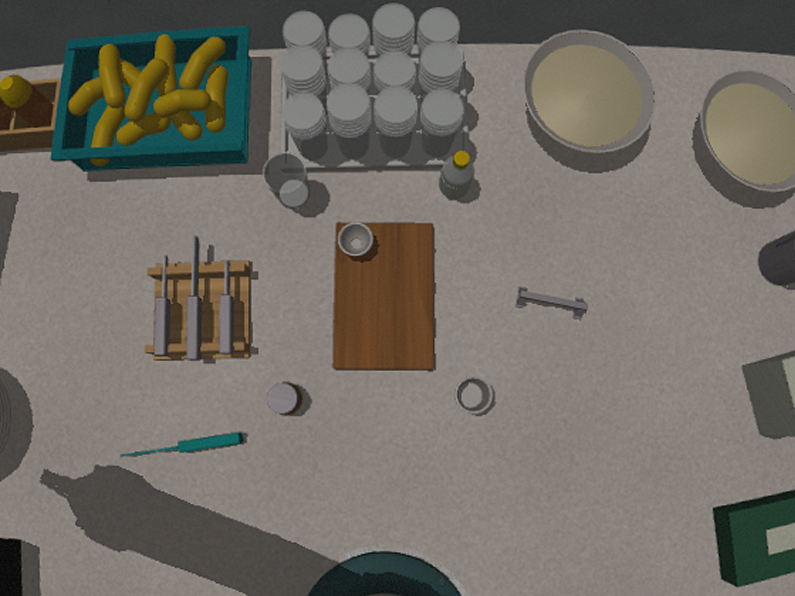

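View pics/side0.png

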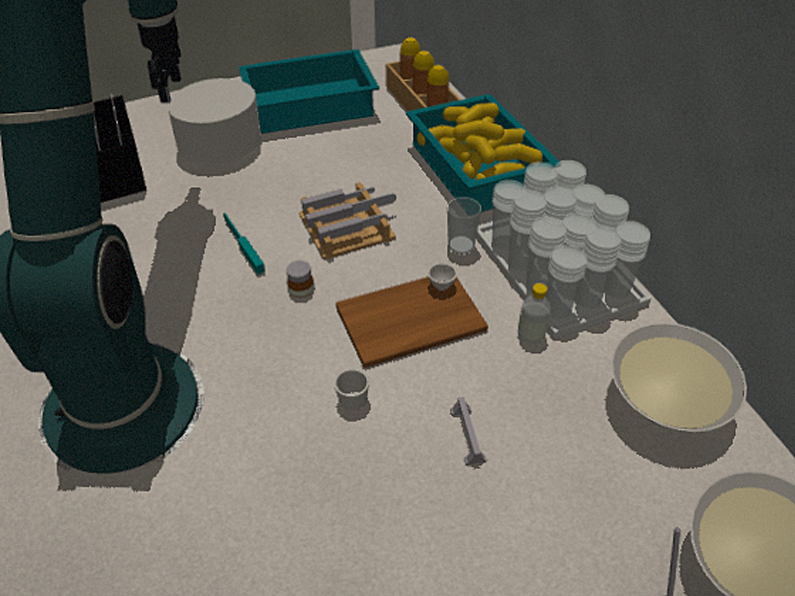

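```bash
python3 - <<'E'
from h import *
p=np.load("pics/top0.npz")["p"]
a=cv2.resize(p[155:265,95:190],None,fx=5,fy=5,interpolation=cv2.INTER_CUBIC)
b=cv2.resize(p[195:231,358:418],None,fx=4,fy=5,interpolation=cv2.INTER_CUBIC)
c=np.zeros((550,475+240,3),np.uint8);c[:,:475]=a;c[:180,475:]=b
cv2.imwrite("pics/c1.png",c[:,:,::-1])
E
```

```text
(no output)
```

View pics/c1.png

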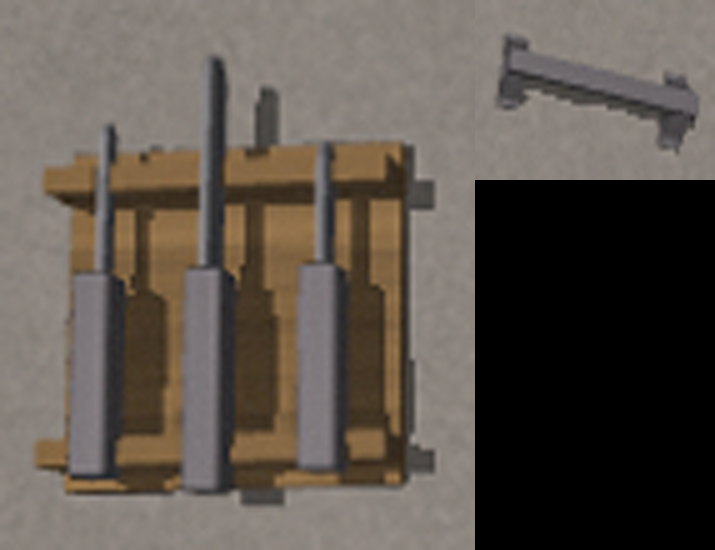

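```bash
python3 - <<'E'
from h import *
np.set_printoptions(precision=4,suppress=True)
f=lambda x,y:(95+x/5,155+y/5)
print(at("top0",[f(183,488),f(223,490),f(187,268),f(222,268),f(203,489),f(204.5,268),f(215,57)],.056))
g=lambda x,y:(358+(x-475)/4,195+y/5)
r=at("top0",[g(511,61),g(694,103)],.03);print(r,r.mean(0),np.linalg.norm(r[1]-r[0]),np.degrees(np.arctan2(*(r[0]-r[1])[[1,0]])))
s=1/1.42
b=at("top0",[(334*s,369*s),(434*s,369*s),(336*s,223*s),(434*s,223*s)],.016);print(b,b.mean(0))
print(at("top0",[(356*s,240*s)],.05))
E
```

```text
[[0.4356 0.2918 0.056 ]
 [0.4345 0.2738 0.056 ]
 [0.5331 0.2932 0.056 ]
 [0.5328 0.2772 0.056 ]
 [0.435  0.2828 0.056 ]
 [0.5329 0.2852 0.056 ]
 [0.6298 0.2843 0.056 ]]
[[ 0.5296 -0.23    0.03  ]
 [ 0.508  -0.3339  0.03  ]] [ 0.5188 -0.2819  0.03  ] 0.10614605135758579 78.25910980962787
[[ 0.4192  0.0684  0.016 ]
 [ 0.416  -0.0886  0.016 ]
 [ 0.6574  0.0637  0.016 ]
 [ 0.6537 -0.0969  0.016 ]] [ 0.5366 -0.0133  0.016 ]
[[0.6183 0.0295 0.05  ]]
```

Emit:
{"name": "apply_moves", "arguments": {"commands": [[[-17,35,8],[0,0,0],0],[[-17,35,8],[0,0,0],0],[[-17,35,8],[0,0,0],0],[[-17,35,8],[0,0,0],0],[[-17,35,8],[0,0,0],0],[[-17,35,8],[0,0,0],0],[[-17,35,8],[0,0,0],0],[[-17,35,8],[0,0,0],0]], "grip_force": 60}}

```text
t: 0.9
tool_pos: [0.4497, 0.3392, 0.2394]
tool_rot: [-3.141, 0.0, 1.169]
force: [-0.1, 0.3, -0.2]
width: 0.0425
```

Emit:
{"name": "apply_moves", "arguments": {"commands": [[[-17,34,10],[0,0,0],0],[[-17,34,10],[0,0,0],0],[[0,0,0],[0,0,-6],0],[[0,0,0],[0,0,-6],0],[[0,0,0],[0,0,-6],0],[[0,0,0],[0,0,-6],0],[[0,0,0],[0,0,0],0]]}}

```text
t: 1.6
tool_pos: [0.4981, 0.2825, 0.2196]
tool_rot: [-3.141, 0.0, 1.59]
force: [0.1, -0.2, 0.2]
width: 0.0425
```

```bash
cat >> h.py <<'E'
from scipy.spatial.transform import Rotation as R
def rot(): return R.from_euler("xyz",get_obs()["tool_rot"])
def delta(pos,rpy=None):
    "remaining shift (mm, present tool axes) and turn (deg, tool axes)"
    o=get_obs(); r=R.from_euler("xyz",o["tool_rot"])
    print("d",np.round(r.inv().apply(np.array(pos)-o["tool_pos"])*1e3,1), "turn",None if rpy is None else np.round((r.inv()*R.from_euler("xyz",rpy)).as_rotvec(degrees=True),2))
E
python3 - <<'E'
from h import *
snap("wrist","w1",s=1.42)
delta((0.497,0.2835,.2),(np.pi,0,1.585))
print(get_obs())
print(np.round(np.load("pics/w1.npz")["E"],3))
E
```

```text
d [ 1.1 -1.1 19.7] turn [-0.03  0.01  0.03]
{'t': 1.65, 'joint_positions': array([-0.59331861,  0.41933308,  0.02999831,  1.82430743, -0.01569849,
        0.89871252,  1.02933065]), 'dq': array([-0.01101709, -0.00043541,  0.01363297,  0.00050308, -0.00472746,
       -0.00015045, -0.03995908]), 'effort': array([ 5.18698543e-01, -8.09767914e+01,  8.19922015e-01, -3.80115187e+01,
        1.86802265e-01,  7.18805124e-03,  1.52199134e+00]), 'tool_pos': array([0.49817378, 0.28244749, 0.21967113]), 'tool_rot': array([-3.14110094e+00,  2.17841886e-04,  1.58546749e+00]), 'force': array([-0.73107365,  0.36076754,  0.61161067]), 'moment': array([-0.01826684,  0.04858709,  0.01486799]), 'width': 0.04284655989625844}
[[-0.018 -0.957 -0.289  0.424]
 [ 1.    -0.018 -0.005  0.281]
 [-0.001 -0.289  0.957  0.29 ]
 [ 0.     0.     0.     1.   ]]
```

View pics/w1.png

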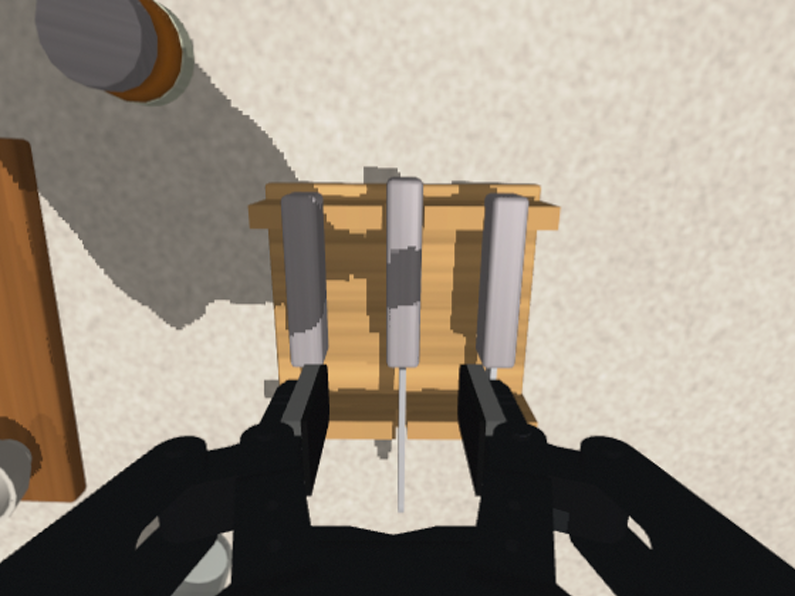

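```bash
python3 - <<'E'
from h import *
np.set_printoptions(precision=4,suppress=True)
print(at("w1",np.array([(389,182),(422,182),(388,364),(419,364),(401,510)])/1.42,.056))
E
```

```text
[[0.4369 0.2789 0.056 ]
 [0.4366 0.2948 0.056 ]
 [0.5322 0.2799 0.056 ]
 [0.5319 0.2966 0.056 ]
 [0.6267 0.2891 0.056 ]]
```

```bash
python3 - <<'E'
from h import *
print(np.load("pics/w1.npz")["K"])
o=get_obs();r=rot()
for d in(.05,.06,.073): print(d, proj("w1",[o["tool_pos"]+r.apply([dx,0,d]) for dx in(-.0214,0,.0214)])*1.42)
save("w1","w1c",(180,240,380,370),4)
E
```

```text
[[333.46778005   0.         276.58514873]
 [  0.         333.46778005 209.90130357]
 [  0.           0.           1.        ]]
0.05 [[320.12546471 422.0308707 ]
 [394.43796451 422.26788712]
 [468.74075597 422.57581095]]
0.06 [[324.91914962 404.49373661]
 [394.34515241 404.7227604 ]
 [463.76248129 405.00496289]]
0.073 [[330.28014578 384.87544928]
 [394.24135499 385.09365203]
 [458.19501091 385.3487034 ]]
```

View pics/w1c.png

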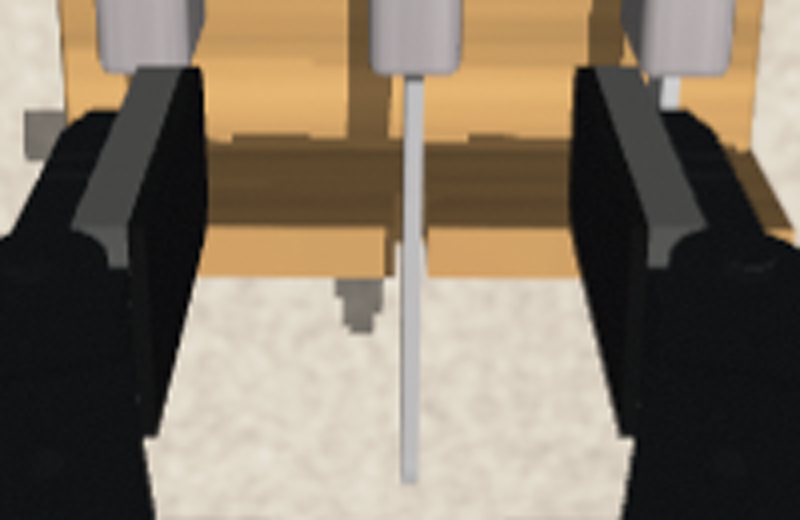

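Emit:
{"name": "apply_moves", "arguments": {"commands": [[[4.7,-1.7,20],[0,0,0],0],[[0,0,20],[0,0,0],0],[[0,0,20],[0,0,0],0],[[0,0,20],[0,0,0],0],[[0,0,15],[0,0,0],0],[[0,0,11],[0,0,0],0],[[0,0,0],[0,0,0],0]]}}

```text
t: 2.35
tool_pos: [0.496, 0.287, 0.1127]
tool_rot: [-3.14, 0.001, 1.587]
force: [0.3, -0.7, 1.0]
width: 0.0432
```

```bash
python3 - <<'E'
from h import *
snap("wrist","w2",s=1.42)
delta((0.4965,0.2872,.113),(np.pi,0,1.583))
E
```

```text
d [-0.1  0.1  0.7] turn [-0.03  0.03  0.23]
```

View pics/w2.png

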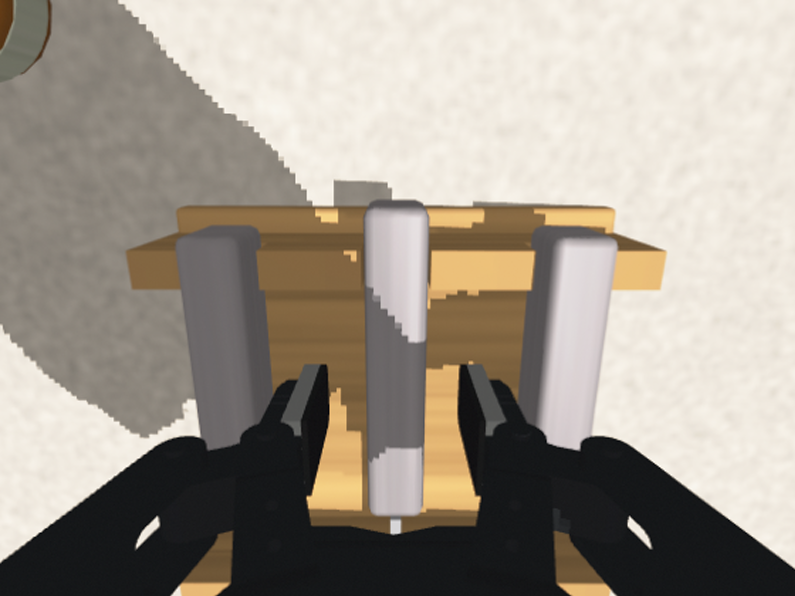

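Emit:
{"name": "apply_moves", "arguments": {"commands": [[[0,0,0],[0,0,0],-1],[[0,0,0],[0,0,0],-1],[[0,0,0],[0,0,0],-1],[[0,0,0],[0,0,0],-1],[[0,0,-5],[0,0,0],-1],[[0,0,-10],[0,0,0],-1],[[0,0,-20],[0,0,0],-1],[[0,0,-30],[0,0,0],-1]]}}

```text
t: 3.2
tool_pos: [0.4959, 0.287, 0.1794]
tool_rot: [-3.14, 0.001, 1.588]
force: [0.0, 0.4, -2.0]
width: 0.0163
```

Emit:
{"name": "apply_moves", "arguments": {"commands": [[[0,0,-30],[0,0,0],-1],[[0,0,-30],[0,0,0],-1],[[-40,0,0],[0,0,0],-1],[[-40,0,0],[0,0,0],-1],[[-40,0,0],[0,0,0],-1],[[-40,0,0],[0,0,0],-1],[[-40,0,0],[0,0,0],-1],[[-40,0,0],[0,0,0],-1]]}}

```text
t: 4.0
tool_pos: [0.5003, 0.0458, 0.2399]
tool_rot: [3.141, -0.0, 1.588]
force: [1.4, -0.1, -2.1]
width: 0.0164
```

Emit:
{"name": "apply_moves", "arguments": {"commands": [[[-40,0,0],[0,0,0],-1],[[-40,0,0],[0,0,0],-1],[[-20,0,0],[0,4,0],-1],[[0,0,0],[0,6,0],-1],[[0,0,0],[0,8,0],-1],[[0,0,0],[0,8,0],-1],[[0,0,0],[0,8,0],-1],[[0,0,0],[0,0,0],-1]]}}

```text
t: 4.8
tool_pos: [0.5019, -0.055, 0.2386]
tool_rot: [-3.14, -0.596, 1.583]
force: [0.1, -0.9, -2.3]
width: 0.0161
```

```bash
python3 - <<'E'
from h import *
o=get_obs();print({k:np.round(v,3) for k,v in o.items()}); print(rot().as_matrix().round(3))
E
```

```text
{'t': np.float64(4.8), 'joint_positions': array([ 0.251,  0.393,  0.058,  1.927, -0.655,  1.131,  2.27 ]), 'dq': array([-0.078, -0.041, -0.006,  0.01 ,  0.137, -0.097, -0.136]), 'effort': array([  2.897, -74.422,  -0.414, -36.269,  -5.693,   4.324,   3.385]), 'tool_pos': array([ 0.502, -0.055,  0.239]), 'tool_rot': array([-3.14 , -0.596,  1.583]), 'force': array([ 0.081, -0.86 , -2.275]), 'moment': array([-0.9  ,  0.052,  0.049]), 'width': np.float64(0.016)}
[[-0.01   1.    -0.008]
 [ 0.828  0.013  0.561]
 [ 0.561 -0.001 -0.828]]
```

Emit:
{"name": "apply_moves", "arguments": {"commands": [[[0,0,0],[0,7,0],-1],[[0,0,0],[0,7,0],-1],[[0,0,0],[0,0,0],-1]]}}

```text
t: 5.1
tool_pos: [0.5018, -0.0534, 0.2381]
tool_rot: [-3.137, -0.836, 1.583]
force: [0.3, -1.0, -2.7]
width: 0.0165
```

```bash
python3 - <<'E'
from h import *
o=get_obs();print({k:np.round(o[k],3) for k in ("joint_positions","tool_pos","force","moment")}); r=rot();print(r.as_matrix().round(3))
# knife lower corner rel. TCP: spine 57mm? ; report heights
E
```

```text
{'joint_positions': array([ 0.355,  0.474,  0.017,  1.906, -0.807,  1.28 ,  2.411]), 'tool_pos': array([ 0.502, -0.053,  0.238]), 'force': array([ 0.261, -0.987, -2.707]), 'moment': array([-1.215,  0.028, -0.013])}
[[-0.008  1.    -0.014]
 [ 0.67   0.016  0.742]
 [ 0.742 -0.003 -0.67 ]]
```

Emit:
{"name": "apply_moves", "arguments": {"commands": [[[-20,0,10],[0,0,0],-1],[[-20,0,10],[0,0,0],-1],[[-20,0,10],[0,0,0],-1],[[-20,0,10],[0,0,0],-1],[[-20,0,10],[0,0,0],-1],[[-15,0,8],[0,0,0],-1],[[-12,0,6],[0,0,0],-1],[[0,0,0],[0,0,0],-1]]}}

```text
t: 5.9
tool_pos: [0.5027, -0.0897, 0.1009]
tool_rot: [-3.139, -0.834, 1.588]
force: [-0.3, 0.5, -2.3]
width: 0.0167
```

```bash
python3 - <<'E'
from h import *
o=get_obs();print({k:np.round(o[k],3) for k in ("joint_positions","tool_pos","force")}); r=rot();print(r.as_matrix().round(3))
delta((.5018,-.095,.0855)); snap("side","s2",(200,150,400,290),4)
E
```

```text
{'joint_positions': array([ 0.413,  0.726,  0.017,  1.887, -0.835,  1.147,  2.622]), 'tool_pos': array([ 0.503, -0.09 ,  0.101]), 'force': array([-0.281,  0.535, -2.342])}
[[-0.011  1.    -0.015]
 [ 0.672  0.019  0.741]
 [ 0.741 -0.002 -0.672]]
d [-15.   -0.9   6.5] turn None
```

View pics/s2.png

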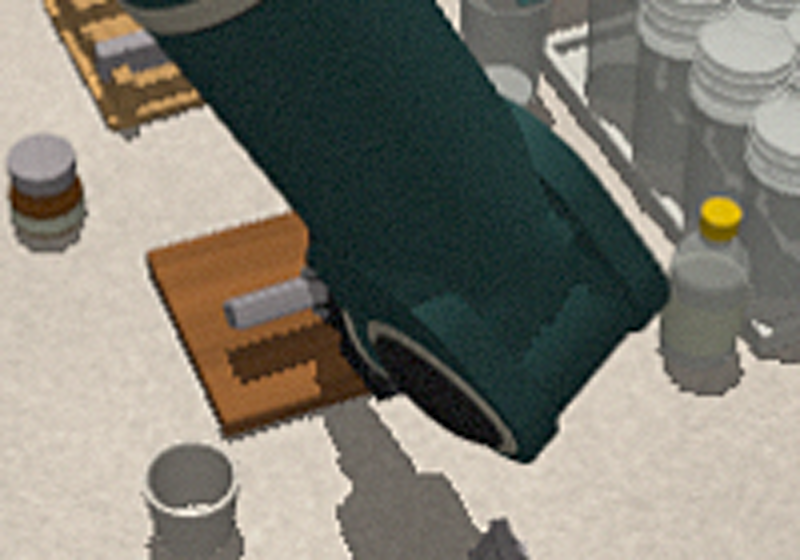

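```bash
python3 - <<'E'
from h import *
for z in(.15,.2,.25,.3): print(z,at("s2",[(332,262),(367,222)],z).round(3).tolist())
print(at("top0",[(457/1.42,182/1.42)],.06), at("s2",[(200+705/4,150+300/4)],.06))
E
```

```text
0.15 [[0.522, -0.272, 0.15], [0.646, -0.201, 0.15]]
0.2 [[0.5, -0.306, 0.2], [0.617, -0.239, 0.2]]
0.25 [[0.479, -0.34, 0.25], [0.588, -0.278, 0.25]]
0.3 [[0.458, -0.375, 0.3], [0.559, -0.317, 0.3]]
[[ 0.70769183 -0.13254508  0.06      ]] [[ 0.71433481 -0.14926571  0.06      ]]
```

Emit:
{"name": "apply_moves", "arguments": {"commands": [[[-6,0,3],[0,0,0],-1],[[-5,0,2],[0,0,0],-1],[[-3,0,1],[0,0,0],-1],[[0,0,0],[0,0,0],-1]]}}

```text
t: 6.35
tool_pos: [0.5029, -0.0952, 0.087]
tool_rot: [-3.141, -0.837, 1.587]
force: [-1.2, 0.0, -1.5]
width: 0.0163
```

Emit:
{"name": "apply_moves", "arguments": {"commands": [[[-1.5,0,1.3],[0,0,0],-1],[[0,0,0],[0,0,0],-0.55],[[0,0,0],[0,0,0],-0.5],[[0,0,0],[0,0,0],-0.5],[[0,0,-5],[0,0,0],-0.45],[[0,0,-10],[0,0,0],-0.4],[[0,0,-15],[0,0,0],-0.4],[[0,0,-15],[0,0,0],-0.4]]}}

```text
t: 7.15
tool_pos: [0.5036, -0.1298, 0.1165]
tool_rot: [3.141, -0.837, 1.588]
force: [-0.2, -0.6, -0.2]
width: 0.0257
```

Emit:
{"name": "apply_moves", "arguments": {"commands": [[[0,0,-20],[0,0,0],-0.4],[[20,0,-20],[0,0,0],0],[[40,0,0],[0,-8,0],0],[[40,0,0],[0,-8,0],0],[[30,0,0],[0,-8,0],0],[[20,0,0],[0,-8,0],0],[[20,0,0],[0,-8,0],0],[[0,0,0],[0,-8,0],0]]}}

```text
t: 7.95
tool_pos: [0.5026, -0.0231, 0.2447]
tool_rot: [3.136, 0.005, 1.589]
force: [-0.7, -0.4, -1.2]
width: 0.0427
```

```bash
python3 - <<'E'
from h import *
o=get_obs();print({k:np.round(o[k],3) for k in ("t","joint_positions","tool_pos","force")}); r=rot();print(r.as_matrix().round(3))
snap("wrist","w3",s=1.42)
E
```

```text
{'t': np.float64(7.95), 'joint_positions': array([-0.199,  0.272,  0.211,  1.981, -0.067,  0.89 ,  1.635]), 'tool_pos': array([ 0.503, -0.023,  0.245]), 'force': array([-0.706, -0.404, -1.247])}
[[-0.018  1.     0.006]
 [ 1.     0.018 -0.005]
 [-0.005  0.006 -1.   ]]
```

View pics/w3.png

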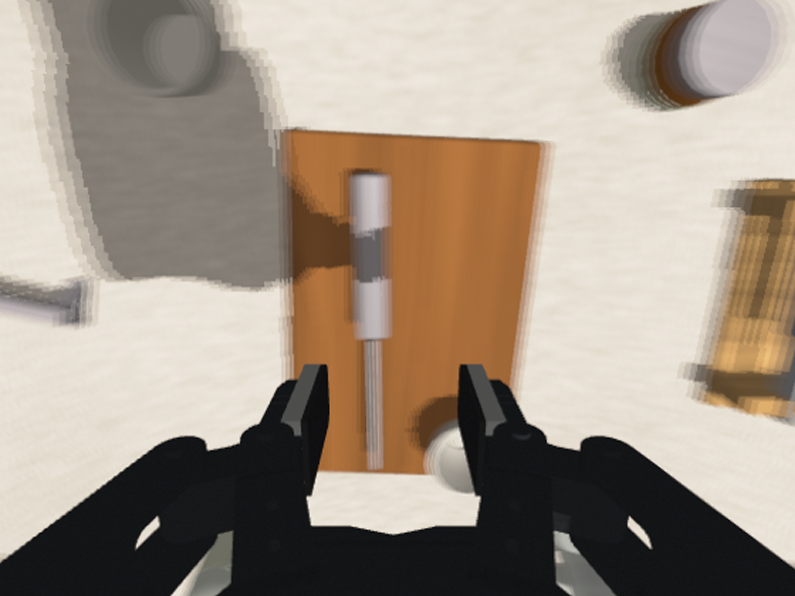

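```bash
python3 - <<'E'
from h import *
snap("wrist","w4",(150,80,450,350),2.6)
o=get_obs();print({k:np.round(o[k],3) for k in ("t","dq","tool_pos","force")})
E
```

```text
{'t': np.float64(8.05), 'dq': array([ 0.106,  0.025,  0.012, -0.001, -0.217,  0.025,  0.223]), 'tool_pos': array([ 0.502, -0.022,  0.244]), 'force': array([-0.45 , -0.253,  0.031])}
```

View pics/w4.png

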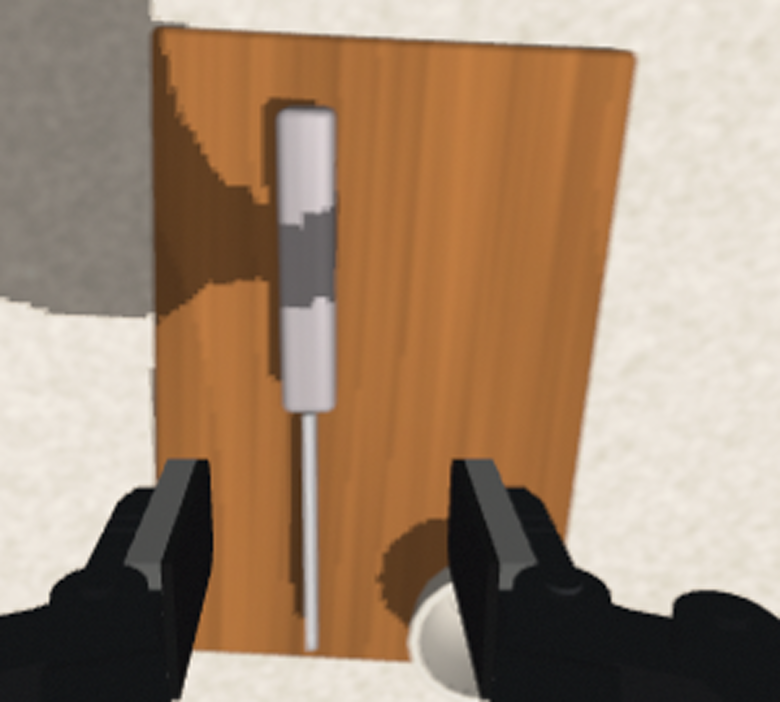

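```bash
python3 - <<'E'
from h import *
np.set_printoptions(precision=4,suppress=True)
f=lambda a:np.array(a)/2.6+np.array([150,80])
print(at("w4",f([(277,110),(334,110),(285,411),(334,411),(311,650)]),.042))
delta((.5,-.05,.16),(np.pi,0,np.pi/2))
E
```

```text
[[ 0.4404 -0.0427  0.042 ]
 [ 0.44   -0.0253  0.042 ]
 [ 0.5386 -0.0396  0.042 ]
 [ 0.5382 -0.0231  0.042 ]
 [ 0.633  -0.0294  0.042 ]]
d [-27.6  -3.   83.6] turn [0.13 0.22 1.26]
```

Emit:
{"name": "apply_moves", "arguments": {"commands": [[[-9,1,25],[0.1,0.2,0],0],[[0,0,25],[0,0,0],0],[[0,0,25],[0,0,0],0],[[0,0,25],[0,0,0],0],[[0,0,15],[0,0,0],0],[[0,0,0],[0,0,0],0]]}}

```text
t: 8.65
tool_pos: [0.5018, -0.0349, 0.1256]
tool_rot: [-3.136, -0.005, 1.584]
force: [-0.2, -0.1, 0.3]
width: 0.0429
```

```bash
python3 - <<'E'
from h import *
np.set_printoptions(precision=4,suppress=True)
snap("wrist","w5",s=1.42)
delta((.504,-.0323,.106),(np.pi,0,1.595))
E
```

```text
d [ 2.3  1.7 20.8] turn [-0.21 -0.28 -0.58]
```

View pics/w5.png

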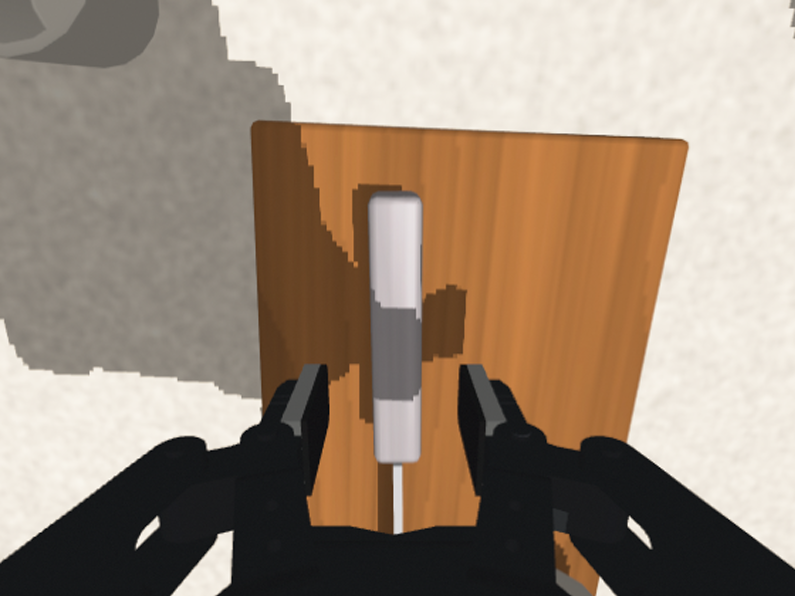

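Emit:
{"name": "apply_moves", "arguments": {"commands": [[[2,1.5,10],[0,0,-0.6],0],[[0,0,10],[0,0,0],0],[[0,0,0],[0,0,0],-1],[[0,0,0],[0,0,0],-1],[[0,0,0],[0,0,0],-1],[[0,0,0],[0,0,0],-1],[[0,0,-5],[0,0,0],-1],[[0,0,-15],[0,0,0],-1]]}}

```text
t: 9.5
tool_pos: [0.5037, -0.031, 0.1268]
tool_rot: [-3.138, -0.003, 1.598]
force: [-0.3, -0.6, -1.5]
width: 0.0158
```

Emit:
{"name": "apply_moves", "arguments": {"commands": [[[-15,0,-25],[0,0,0],-1],[[-25,0,-25],[0,0,0],-1],[[-28,0,0],[0,6,0],-1],[[0,0,0],[0,8,0],-1],[[0,0,0],[0,8,0],-1],[[0,0,0],[0,8,0],-1],[[0,0,0],[0,8,0],-1],[[0,0,0],[0,8,0],-1]]}}

```text
t: 10.3
tool_pos: [0.5065, -0.0986, 0.1778]
tool_rot: [3.141, -0.806, 1.598]
force: [-1.0, 0.6, -3.0]
width: 0.0155
```

Emit:
{"name": "apply_moves", "arguments": {"commands": [[[0,0,0],[0,2,0],-1],[[0,0,0],[0,0,0],-1]]}}

```text
t: 10.5
tool_pos: [0.5059, -0.0985, 0.1762]
tool_rot: [-3.136, -0.835, 1.593]
force: [0.3, 0.6, -1.3]
width: 0.016
```

```bash
python3 - <<'E'
from h import *
o=get_obs();print({k:np.round(o[k],3) for k in ("t","joint_positions","tool_pos","force","width")}); r=rot();print(r.as_matrix().round(3))
delta((.5018,-.10,.090))
E
```

```text
{'t': np.float64(10.5), 'joint_positions': array([ 0.482,  0.607, -0.057,  1.861, -0.747,  1.231,  2.487]), 'tool_pos': array([ 0.506, -0.099,  0.176]), 'force': array([ 0.287,  0.604, -1.311]), 'width': np.float64(0.016)}
[[-0.015  1.    -0.022]
 [ 0.671  0.026  0.741]
 [ 0.741 -0.004 -0.671]]
d [-64.8  -3.8  56.9] turn None
```

Emit:
{"name": "apply_moves", "arguments": {"commands": [[[-20,0,18],[0,0,0],-1],[[-20,0,18],[0,0,0],-1],[[-15,0,13],[0,0,0],-1],[[-9,0,8],[0,0,0],-1],[[-3,0,2.5],[0,0,0],-1],[[0,0,0],[0,0,0],-1]]}}

```text
t: 11.1
tool_pos: [0.5062, -0.0983, 0.0875]
tool_rot: [-3.138, -0.835, 1.597]
force: [-0.5, -0.2, -1.6]
width: 0.0156
```

Emit:
{"name": "apply_moves", "arguments": {"commands": [[[-1.5,0,1.3],[0,0,0],-1],[[-0.8,0,0.7],[0,0,0],-1],[[0,0,0],[0,0,0],-1]]}}

```text
t: 11.4
tool_pos: [0.506, -0.0988, 0.0844]
tool_rot: [-3.139, -0.836, 1.596]
force: [0.1, -0.8, -2.7]
width: 0.0157
```

Emit:
{"name": "apply_moves", "arguments": {"commands": [[[2,0,0],[0,0,0],-0.52],[[3,0,0],[0,0,0],-0.38],[[3,0,0],[0,0,0],-0.24],[[3,0,0],[0,0,0],-0.1],[[3,0,0],[0,0,0],0.04],[[1,0,0],[0,0,0],0.04],[[0,0,0],[0,0,0],0.04]]}}

```text
t: 12.1
tool_pos: [0.5057, -0.0886, 0.0954]
tool_rot: [-3.138, -0.836, 1.596]
force: [-0.4, -1.5, -0.7]
width: 0.0445
```

Emit:
{"name": "apply_moves", "arguments": {"commands": [[[0,0,-3],[0,0,0],0.04],[[0,0,-3],[0,0,0],0.04],[[0,0,-4],[0,0,0],0.04],[[0,0,-6],[0,0,0],0.04],[[0,0,-10],[0,0,0],0.04],[[0,0,-20],[0,0,0],0.04],[[0,0,-40],[0,0,0],0.04]]}}

```text
t: 12.8
tool_pos: [0.507, -0.1517, 0.1529]
tool_rot: [-3.135, -0.838, 1.595]
force: [0.8, -0.8, -0.2]
width: 0.0442
```

Emit:
{"name": "apply_moves", "arguments": {"commands": [[[40,0,0],[0,-8,0],0.1],[[40,0,0],[0,-8,0],0.1],[[30,0,0],[0,-8,0],0.1],[[20,0,0],[0,-8,0],0.1],[[20,0,0],[0,-8,0],0.1],[[0,0,0],[0,-8,0],0.1],[[0,0,0],[0,0,0],0.1],[[0,0,0],[0,0,0],0.1]]}}

```text
t: 13.6
tool_pos: [0.5044, -0.0319, 0.238]
tool_rot: [-3.139, -0.001, 1.599]
force: [-0.3, 0.0, 0.2]
width: 0.0469
```

```bash
python3 - <<'E'
from h import *
o=get_obs();print({k:np.round(o[k],3) for k in ("t","joint_positions","dq","tool_pos","tool_rot","force")})
snap("wrist","w6",s=1.42)
E
```

```text
{'t': np.float64(13.6), 'joint_positions': array([-0.102,  0.286,  0.122,  1.974, -0.046,  0.887,  1.644]), 'dq': array([ 0.049,  0.013,  0.004, -0.001, -0.016, -0.002,  0.015]), 'tool_pos': array([ 0.504, -0.032,  0.238]), 'tool_rot': array([-3.139e+00, -1.000e-03,  1.599e+00]), 'force': array([-0.292,  0.048,  0.182])}
```

View pics/w6.png

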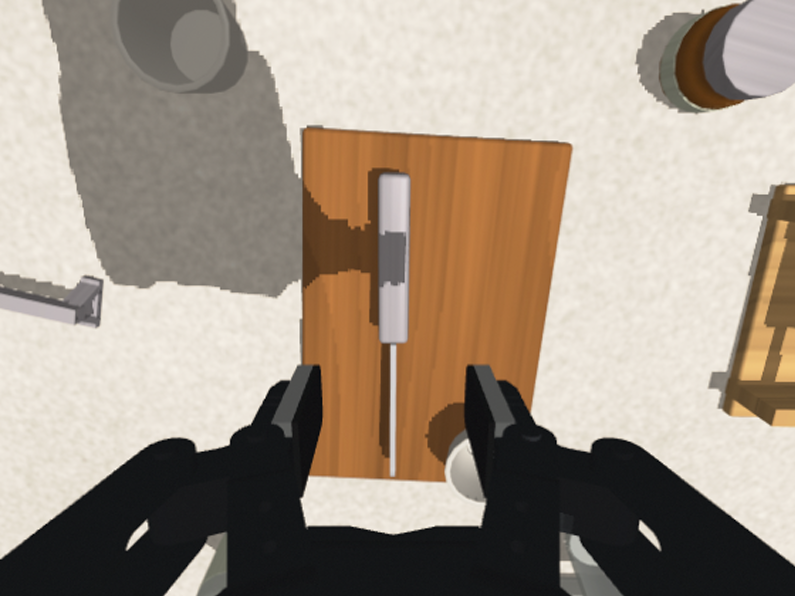

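```bash
python3 - <<'E'
from h import *
np.set_printoptions(precision=4,suppress=True)
k=at("w6",np.array([(379,177),(410,177),(379,341),(408,341),(392,475)])/1.42,.042);print(k)
delta((.508,-.0305,.108),(np.pi,0,1.585))
E
```

```text
[[ 0.4419 -0.0415  0.042 ]
 [ 0.4415 -0.0246  0.042 ]
 [ 0.5379 -0.0396  0.042 ]
 [ 0.5374 -0.0221  0.042 ]
 [ 0.6325 -0.0292  0.042 ]]
d [  2.1   4.1 129.7] turn [-0.17 -0.08  0.68]
```

Emit:
{"name": "apply_moves", "arguments": {"commands": [[[1,2,30],[0,0,0.3],0],[[0,0,30],[0,0,0],0],[[0,0,30],[0,0,0],0],[[0,0,25],[0,0,0],0],[[0,0,14.5],[0,0,0],0],[[0,0,0],[0,0,0],-1],[[0,0,0],[0,0,0],-1],[[0,0,0],[0,0,0],-1]]}}

```text
t: 14.45
tool_pos: [0.5065, -0.032, 0.1089]
tool_rot: [-3.14, 0.001, 1.591]
force: [-0.8, -0.6, -2.1]
width: 0.0154
```

Emit:
{"name": "apply_moves", "arguments": {"commands": [[[0,0,0],[0,0,0],-1],[[0,0,-5],[0,0,0],-1],[[0,0,-20],[0,0,0],-1],[[0,0,-25],[0,0,6],-1],[[0,0,-30],[0,0,7],-1],[[-15,0,0],[0,0,7],-1],[[-15,0,0],[0,0,7],-1],[[-15,0,0],[0,0,0],-1]]}}

```text
t: 15.25
tool_pos: [0.4918, -0.0738, 0.189]
tool_rot: [-3.141, 0.002, 1.12]
force: [0.4, -0.5, -2.9]
width: 0.0161
```

Emit:
{"name": "apply_moves", "arguments": {"commands": [[[0,0,0],[0,8,0],-1],[[0,0,0],[0,8,0],-1],[[0,0,0],[0,8,0],-1],[[0,0,0],[0,8,0],-1],[[0,0,0],[0,8,0],-1],[[0,0,0],[0,8,0],-1],[[0,0,0],[0,8,0],-1],[[0,0,0],[0,2,0],-1]]}}

```text
t: 16.05
tool_pos: [0.4912, -0.075, 0.1877]
tool_rot: [3.139, -1.015, 1.123]
force: [-0.4, 0.5, -3.0]
width: 0.0161
```

```bash
cat > tl.py <<'E'
from h import *
o=get_obs();print({k:np.round(o[k],3) for k in ("t","joint_positions","tool_pos","force","width")}); r=rot();print(r.as_matrix().round(3))
p=o["tool_pos"]
for n,v in dict(corner=[-.009,0,.092],tip_finger=[-.0235,0,.073],body=[-.042,0,0],butt=[-.009,-.067,.092],tip=[0,.133,.08]).items(): print(n,(p+r.apply(v)).round(4))
E
python3 tl.py
```

```text
{'t': np.float64(16.05), 'joint_positions': array([ 0.672,  0.532, -0.205,  2.11 , -1.174,  1.028,  2.533]), 'tool_pos': array([ 0.491, -0.075,  0.188]), 'force': array([-0.426,  0.512, -2.967]), 'width': np.float64(0.016)}
[[ 0.228  0.9    0.37 ]
 [ 0.475 -0.435  0.765]
 [ 0.85   0.001 -0.528]]
corner [ 0.5232 -0.009   0.1315]
tip_finger [ 0.5128 -0.0304  0.1292]
body [ 0.4816 -0.095   0.152 ]
butt [0.4628 0.0202 0.1314]
tip [ 0.6405 -0.0717  0.1456]
```

Emit:
{"name": "apply_moves", "arguments": {"commands": [[[-22,-1,10],[0,0,0],-1],[[-22,-1,10],[0,0,0],-1],[[-20,-1,9],[0,0,0],-1],[[-16,-1,7],[0,0,0],-1],[[-10,0,4],[0,0,0],-1],[[0,0,0],[0,0,0],-1]]}}

```text
t: 16.65
tool_pos: [0.4817, -0.0848, 0.0901]
tool_rot: [-3.14, -1.01, 1.121]
force: [-0.3, -0.1, -1.7]
width: 0.0158
```

```bash
python3 tl.py
```

```text
{'t': np.float64(16.65), 'joint_positions': array([ 0.775,  0.75 , -0.295,  2.1  , -1.177,  0.894,  2.707]), 'tool_pos': array([ 0.482, -0.085,  0.09 ]), 'force': array([-0.318, -0.147, -1.724]), 'width': np.float64(0.016)}
[[ 0.231  0.901  0.367]
 [ 0.479 -0.434  0.763]
 [ 0.847 -0.001 -0.532]]
corner [ 0.5134 -0.0189  0.0335]
tip_finger [ 0.5031 -0.0403  0.0313]
body [ 0.472  -0.1049  0.0545]
butt [0.4531 0.0102 0.0336]
tip [ 0.6309 -0.0814  0.0474]
```

Emit:
{"name": "apply_moves", "arguments": {"commands": [[[0,-2.6,6],[0,0,0],-1],[[-1,-2.6,5],[0,0,0],-1],[[-1.7,0,3.5],[0,0,0],-1],[[0,0,0],[0,0,0],-1]]}}

```text
t: 17.05
tool_pos: [0.4822, -0.0719, 0.0808]
tool_rot: [-3.139, -1.01, 1.12]
force: [0.6, -0.3, -1.7]
width: 0.0159
```

Emit:
{"name": "apply_moves", "arguments": {"commands": [[[0,0,0],[0,0,0],-0.4],[[0,0,0],[0,0,0],-0.4],[[0,0,0],[0,0,0],-0.4],[[0,0,0],[0,0,0],-0.4]]}}

```text
t: 17.45
tool_pos: [0.4822, -0.0723, 0.0809]
tool_rot: [-3.139, -1.01, 1.12]
force: [0.2, 0.6, -0.1]
width: 0.0256
```

Emit:
{"name": "apply_moves", "arguments": {"commands": [[[0,0,-2],[0,0,0],-0.4],[[0,0,-3],[0,0,0],-0.4],[[0,0,-4],[0,0,0],-0.4],[[0,0,-5],[0,0,0],-0.4],[[0,0,-8],[0,0,0],-0.4],[[0,0,-15],[0,0,0],-0.4],[[0,0,-25],[0,0,0],-0.4],[[0,0,-30],[0,0,0],0]]}}

```text
t: 18.25
tool_pos: [0.4475, -0.1434, 0.1306]
tool_rot: [-3.138, -1.01, 1.119]
force: [1.0, 0.4, -0.4]
width: 0.0393
```

Emit:
{"name": "apply_moves", "arguments": {"commands": [[[30,0,0],[0,-8,0],0.1],[[30,0,0],[0,-8,0],0.1],[[30,0,0],[0,-8,0],0.1],[[20,0,0],[0,-8,0],0.1],[[20,0,0],[0,-8,0],0.1],[[10,0,0],[0,-8,0],0.1],[[10,0,0],[0,-8,0],0.1],[[0,0,0],[0,-2,0],0.1]]}}

```text
t: 19.05
tool_pos: [0.4946, -0.0452, 0.2214]
tool_rot: [-3.137, -0.039, 1.127]
force: [0.1, -0.1, -1.5]
width: 0.0472
```

Emit:
{"name": "apply_moves", "arguments": {"commands": [[[0,0,0],[0,0,0],0.1],[[0,0,0],[0,0,0],0.1]]}}

```text
t: 19.25
tool_pos: [0.4932, -0.048, 0.2199]
tool_rot: [-3.133, -0.045, 1.123]
force: [-0.4, 0.0, -0.2]
width: 0.0471
```

```bash
python3 - <<'E'
from h import *
o=get_obs();print({k:np.round(o[k],3) for k in ("t","joint_positions","tool_pos","tool_rot","force")})
snap("wrist","w7",s=1.42)
E
```

```text
{'t': np.float64(19.25), 'joint_positions': array([ 0.072,  0.292, -0.018,  2.013, -0.054,  0.828,  1.214]), 'tool_pos': array([ 0.493, -0.048,  0.22 ]), 'tool_rot': array([-3.133, -0.045,  1.123]), 'force': array([-0.44 ,  0.024, -0.221])}
```

View pics/w7.png

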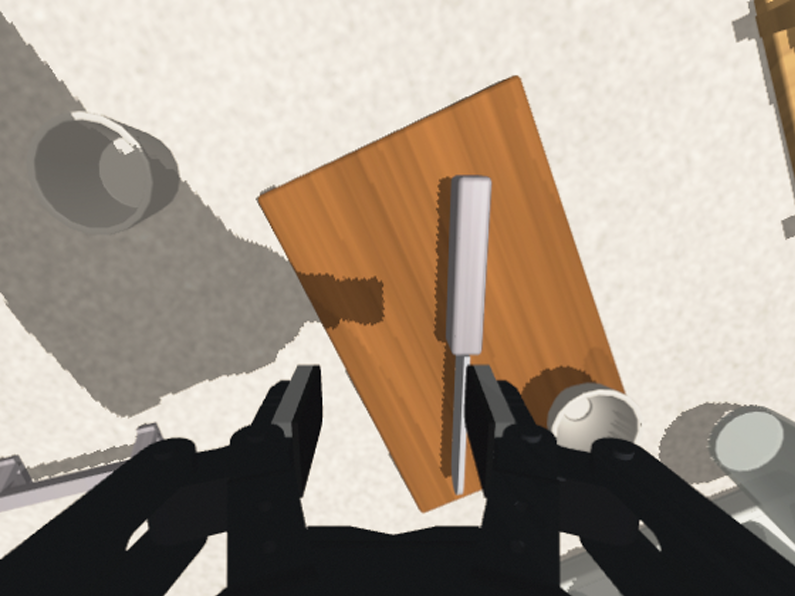

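```bash
python3 - <<'E'
from h import *
np.set_printoptions(precision=4,suppress=True)
k=at("w7",np.array([(458,178),(491,179),(454,353),(482,353),(459,492)])/1.42,.042);print(k)
b=(k[0]+k[1])/2;f=(k[2]+k[3])/2;a=np.arctan2(*(k[4]-b)[[1,0]]);print(b,f,np.degrees(a))
u=np.array([np.cos(a),np.sin(a),0]); g=b+u*.067;print(g)
g[2]=.104; delta(g,(np.pi,0,np.pi/2+a))
E
```

```text
[[ 0.4536  0.0165  0.042 ]
 [ 0.4615  0.0317  0.042 ]
 [ 0.5415 -0.0241  0.042 ]
 [ 0.5488 -0.0097  0.042 ]
 [ 0.629  -0.0589  0.042 ]]
[0.4575 0.0241 0.042 ] [ 0.5452 -0.0169  0.042 ] -25.836549958304783
[ 0.5179 -0.0051  0.042 ]
d [ 44.4   4.5 117.9] turn [-0.49 -2.58  0.14]
```

Emit:
{"name": "apply_moves", "arguments": {"commands": [[[20,2,0],[-0.5,-2.6,0],0.4],[[20,2,0],[0,0,0],0.4],[[0,0,20],[0,0,0],0.4],[[0,0,20],[0,0,0],0.4],[[0,0,0],[0,0,0],0.4]]}}

```text
t: 19.8
tool_pos: [0.5131, -0.0142, 0.1785]
tool_rot: [-3.139, 0.002, 1.122]
force: [-0.8, 0.2, -0.3]
width: 0.06
```

```bash
python3 - <<'E'
from h import *
delta((.518,-.005,.104),(np.pi,0,np.radians(90-25.8)));print(get_obs()["width"])
snap("wrist","w8")
E
```

```text
d [10.6  0.7 74.5] turn [-0.18  0.13  0.09]
0.06000548949018291
```

Emit:
{"name": "apply_moves", "arguments": {"commands": [[[5,0,25],[0,0,0],0.4],[[5,0,25],[0,0,0],0.4],[[0,0,15],[0,0,0],0.4],[[0,0,9],[0,0,0],0.4],[[0,0,0],[0,0,0],0.4],[[-10,0,0],[0,0,0],0.4],[[-25,0,0],[0,0,0],0.4],[[-10,0,0],[0,0,0],0.4]]}}

```text
t: 20.65
tool_pos: [0.4987, -0.0469, 0.1075]
tool_rot: [3.14, 0.001, 1.122]
force: [0.8, 0.3, 0.2]
width: 0.0598
```

Emit:
{"name": "apply_moves", "arguments": {"commands": [[[0,0,0],[0,0,0],0.4],[[0,0,-30],[0,0,0],0.4],[[0,0,-30],[0,0,0],0.4],[[20,0,-20],[0,0,0],0.4],[[20,0,-20],[0,0,0],0.4],[[0,0,0],[0,0,0],0.4],[[0,0,0],[0,0,0],0.4]]}}

```text
t: 21.35
tool_pos: [0.5168, -0.0077, 0.2068]
tool_rot: [3.14, 0.001, 1.126]
force: [-1.3, -0.4, -0.3]
width: 0.0595
```

```bash
python3 - <<'E'
from h import *
o=get_obs();print({k:np.round(o[k],3) for k in ("t","tool_pos","tool_rot","force")})
snap("wrist","w9",s=1.42)
E
```

```text
{'t': np.float64(21.35), 'tool_pos': array([ 0.517, -0.008,  0.207]), 'tool_rot': array([3.140e+00, 1.000e-03, 1.126e+00]), 'force': array([-1.278, -0.402, -0.26 ])}
```

View pics/w9.png

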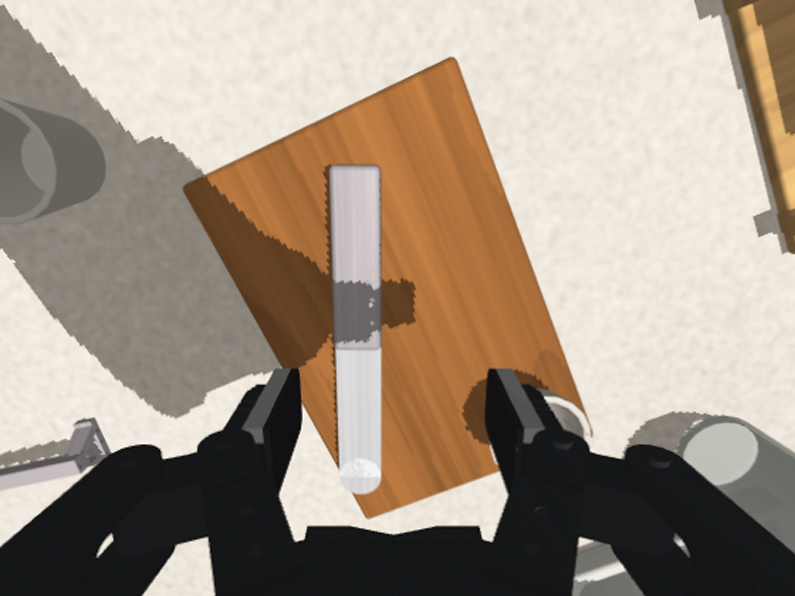

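```bash
cat >> h.py <<'E'
def avg(n=20):
    A=[]
    for _ in range(n):
        get_image("wrist"); o=get_obs(); A.append(np.r_[o["force"],o["moment"]])
    A=np.array(A); print("F,M",A.mean(0).round(4),"se",(A.std(0)/np.sqrt(n)).round(4)); return A.mean(0)
E
python3 - <<'E'
from h import *
np.set_printoptions(precision=4,suppress=True)
k=at("w9",np.array([(331,166),(380,166),(334,348),(381,348)])/1.42,.034)
t=at("w9",np.array([(361,493)])/1.42,.027);print(k,t)
b=(k[0]+k[1])/2;f=(k[2]+k[3])/2;a=np.arctan2(*(f-b)[[1,0]]);a2=np.arctan2(*(t[0]-b)[[1,0]]);print(b,f,np.degrees([a,a2]),np.linalg.norm(f-b),np.linalg.norm(t[0]-b))
a=(a+a2)/2
u=np.array([np.cos(a),np.sin(a),0]); m=(b+u*.1+f+t[0]-u*.1)/3; g=m-u*.03;print("mid",m,"grip",g)
g[2]=.15; delta(g,(np.pi,0,np.pi/2+a)); print(np.pi/2+a)
E
```

```text
[[ 0.4421 -0.0065  0.034 ]
 [ 0.4525  0.0154  0.034 ]
 [ 0.5289 -0.0502  0.034 ]
 [ 0.5401 -0.0267  0.034 ]] [[ 0.6259 -0.0826  0.027 ]]
[0.4473 0.0045 0.034 ] [ 0.5345 -0.0384  0.034 ] [-26.1954 -25.9886] 0.09716893842719379 0.1987949856850849
mid [ 0.5359 -0.0389  0.0317] grip [ 0.5089 -0.0257  0.0317]
d [-18.8   0.8  56.3] turn [0.02 0.07 0.54]
1.1154049625198055
```

Emit:
{"name": "apply_moves", "arguments": {"commands": [[[-10,0.5,25],[0,0,0.5],0.2],[[-9,0.3,25],[0,0,0],0.2],[[0,0,6],[0,0,0],0.2],[[0,0,0],[0,0,0],0.2],[[0,0,0],[0,0,0],0.2],[[0,0,0],[0,0,0],0.2]]}}

```text
t: 22.0
tool_pos: [0.5096, -0.0255, 0.1514]
tool_rot: [3.14, 0.0, 1.116]
force: [-0.1, -0.1, -0.3]
width: 0.0512
```

```bash
python3 - <<'E'
from h import *
avg(24); delta((.5089,-.0257,.094),(np.pi,0,1.1154)); print(get_obs()["width"])
E
```

```text
F,M [0.0242 0.1386 0.0234 0.0035 0.003  0.0034] se [0.1045 0.0969 0.0807 0.0056 0.0084 0.0056]
d [ 0.1 -0.2 56.5] turn [0.03 0.06 0.03]
0.051221723265489266
```

Emit:
{"name": "apply_moves", "arguments": {"commands": [[[0,0,20],[0,0,0],0.1],[[0,0,20],[0,0,0],0.1],[[0,0,12],[0,0,0],0.1],[[0,0,4.5],[0,0,0],0.1],[[0,0,0],[0,0,0],-0.8],[[0,0,0],[0,0,0],-0.8],[[0,0,0],[0,0,0],-0.8],[[0,0,0],[0,0,0],-0.8]]}}

```text
t: 24.0
tool_pos: [0.5093, -0.0259, 0.0946]
tool_rot: [3.14, 0.001, 1.116]
force: [-1.8, -0.7, 4.2]
width: 0.0244
```

Emit:
{"name": "apply_moves", "arguments": {"commands": [[[0,0,-4],[0,0,0],-0.8],[[0,0,-15],[0,0,0],-0.8],[[0,0,-20],[0,0,0],-0.8],[[0,0,-20],[0,0,0],-0.8],[[0,0,0],[0,0,0],-0.8],[[0,0,0],[0,0,0],-0.8]]}}

```text
t: 24.6
tool_pos: [0.509, -0.0259, 0.1532]
tool_rot: [3.14, 0.001, 1.116]
force: [-0.4, 0.2, -2.4]
width: 0.0244
```

```bash
python3 - <<'E'
from h import *
m=avg(36); o=get_obs(); print(o["t"],o["tool_pos"],o["width"])
r=rot();print("tool F",r.inv().apply(m[:3]),"tool M",r.inv().apply(m[3:])) 
E
```

```text
F,M [ 6.0000e-04  1.1700e-01 -2.2059e+00 -9.5000e-03 -1.6300e-02 -6.4000e-03] se [0.0889 0.0859 0.0793 0.0043 0.0055 0.0045]
26.4 [ 0.50901016 -0.02584591  0.15298495] 0.024093671711598354
tool F [ 0.10774757 -0.05203977  2.20571224] tool M [-0.01878906 -0.00133515  0.00644687]
```

Emit:
{"name": "apply_moves", "arguments": {"commands": [[[-20,10,-20],[0,0,0],-0.8],[[-30,15,-20],[0,0,-4],-0.8],[[-30,13,0],[0,0,-5],-0.8],[[-30,10,0],[0,0,-5],-0.8],[[-20,5,0],[0,0,0],-0.8],[[0,0,0],[0,0,0],-0.8],[[0,0,0],[0,0,0],-0.8]]}}

```text
t: 27.1
tool_pos: [0.5116, -0.1666, 0.193]
tool_rot: [3.142, 0.001, 1.359]
force: [0.1, 0.7, -1.8]
width: 0.0243
```

```bash
python3 - <<'E'
from h import *
o=get_obs();print({k:np.round(o[k],3) for k in ("t","tool_pos","tool_rot","force")})
snap("wrist","w10",s=1.42)
E
```

```text
{'t': np.float64(27.1), 'tool_pos': array([ 0.512, -0.167,  0.193]), 'tool_rot': array([3.142e+00, 1.000e-03, 1.359e+00]), 'force': array([ 0.057,  0.65 , -1.78 ])}
```

View pics/w10.png

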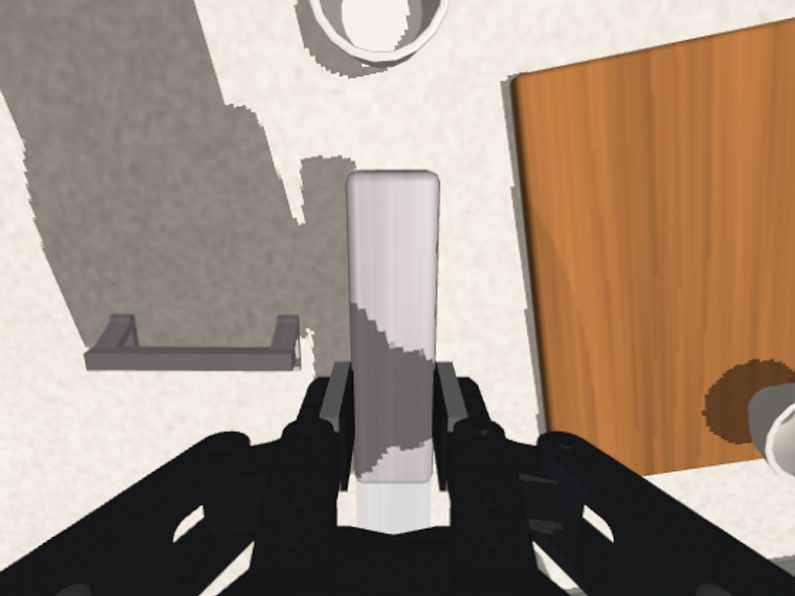

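```bash
python3 - <<'E'
from h import *
p=np.load("pics/w10.npz")["p"].astype(int).sum(2)//3
for c in (70,100,135,170,200): print(c,p[240:266,c])
for r in (254,256,258): print(r,p[r,55:68],p[r,200:216])
E
```

```text
70 [ 95  94  93  93  93  90  88  87  91  98 103 103 102 103 102 103 102 102
 103 102 133 198 228 228 229 230]
100 [130 130 129 119  97  85  88  87  91  99 104 104 104 105 104 104 104 104
 104 104 121 194 233 233 233 234]
135 [133 133 131 125 102  84  86  87  90  99 105 105 105 106 106 105 106 105
 106 105 109 194 235 235 235 235]
170 [135 135 136 135 110  83  85  86  87  97 106 106 106 106 106 106 106 107
 107 106 106 190 230 231 233 235]
200 [ 97  97  97  96  96  94  89  86  87  96 105 107 108 107 108 107 107 107
 108 108 108 179 230 237 236 235]
254 [222 226 230 233 205 103 102 102 102 102 103 102 103] [108 108 108 107 106  87  79  78 101 105 106 115 215 233 234 235]
256 [225 226 229 231 226 132 102 102 102 102 102 102 103] [107 108 107 108 107  89  79  92 105 105 106 109 211 231 233 234]
258 [231 230 231 231 231 169 102 101 102 102 102 102 102] [108 107 108 107 107  91  88 153 160 162 161 120 197 232 234 234]
```

```bash
python3 - <<'E'
from h import *
np.set_printoptions(precision=4,suppress=True)
k=at("w10",[(59.6,254.6),(204.9,255.1),(135,248.9),(135,260.8)],.03);print(k,(k[0]+k[1])/2,np.linalg.norm(k[0]-k[1]),np.linalg.norm(k[2]-k[3]))
a=np.arctan2(*(k[1]-k[0])[[1,0]]);print(np.degrees(a)-90)
# knife in hand: handle top face, z = TCP - (0.0946-0.034)
z=.193-.0606; q=at("w10",np.array([(348,176),(438,176),(357,482),(431,482)])/1.42,z);print(q)
o=get_obs();r=rot();print("in tool", (r.inv().apply(q-o["tool_pos"])*1e3).round(1))
E
```

```text
[[ 0.5086 -0.3351  0.03  ]
 [ 0.5322 -0.2277  0.03  ]
 [ 0.5161 -0.2779  0.03  ]
 [ 0.5255 -0.2812  0.03  ]] [ 0.5204 -0.2814  0.03  ] 0.11006295842148427 0.009932862456406844
-12.40321645336654
[[ 0.4423 -0.1645  0.1324]
 [ 0.4474 -0.1409  0.1324]
 [ 0.5372 -0.1846  0.1324]
 [ 0.5423 -0.161   0.1324]]
in tool [[-13.1 -68.2  60.7]
 [ 11.  -68.1  60.7]
 [-12.9  28.8  60.7]
 [ 11.3  28.8  60.7]]
```

Emit:
{"name": "apply_moves", "arguments": {"commands": [[[-25,10,0],[0,0,0.3],-0.8],[[-30,10,0],[0,0,0],-0.8],[[-30,10,10],[0,0,0],-0.8],[[-25,10,15],[0,0,0],-0.8],[[0,0,20],[0,0,0],-0.8],[[0,0,17],[0,0,0],-0.8],[[0,0,8],[0,0,0],-0.8],[[0,0,0],[0,0,0],-0.8]]}}

```text
t: 27.95
tool_pos: [0.5273, -0.2816, 0.1225]
tool_rot: [-3.14, 0.001, 1.356]
force: [-0.3, -0.2, -1.2]
width: 0.0243
```

```bash
python3 - <<'E'
from h import *
o=get_obs();print(o["t"],o["tool_pos"],o["tool_rot"])
delta((.5282,-.2831,.1086),(np.pi,0,1.3543))
E
```

```text
27.95 [ 0.52732499 -0.28155092  0.12252529] [-3.14034019e+00  5.16314730e-04  1.35606732e+00]
d [-1.3  1.2 13.9] turn [-0.07  0.03  0.1 ]
```

Emit:
{"name": "apply_moves", "arguments": {"commands": [[[-1.3,1.2,6],[0,0,0.1],-0.8],[[0,0,4.5],[0,0,0],-0.8],[[0,0,2],[0,0,0],-0.8],[[0,0,0],[0,0,0],-0.8]]}}

```text
t: 28.35
tool_pos: [0.5282, -0.2842, 0.1108]
tool_rot: [3.141, 0.001, 1.353]
force: [-0.9, -0.0, -1.8]
width: 0.0243
```

Emit:
{"name": "apply_moves", "arguments": {"commands": [[[0,0,1],[0,0,0],-0.8],[[0,0,0],[0,0,0],-0.8]]}}

```text
t: 28.55
tool_pos: [0.5283, -0.2843, 0.1099]
tool_rot: [3.141, 0.001, 1.353]
force: [0.4, -0.2, -2.1]
width: 0.0242
```

```bash
python3 - <<'E'
from h import *
avg(5);delta((.5282,-.2831,.1086),(np.pi,0,1.3543))
E
```

```text
F,M [-0.2187  0.0633 -2.1062 -0.0049 -0.0199  0.0185] se [0.2347 0.254  0.1498 0.0041 0.0089 0.0152]
d [ 1.1 -0.4  1.3] turn [ 0.03  0.07 -0.07]
```

Not touching yet; lower in small steps.

Emit:
{"name": "apply_moves", "arguments": {"commands": [[[0,0,0.7],[0,0,0],-0.8],[[0,0,0],[0,0,0],-0.8],[[0,0,0],[0,0,0],-0.8]]}}

```text
t: 29.1
tool_pos: [0.5283, -0.2843, 0.1091]
tool_rot: [3.141, 0.001, 1.353]
force: [-0.6, 0.8, -2.0]
width: 0.0241
```

Emit:
{"name": "apply_moves", "arguments": {"commands": [[[0,0,0.7],[0,0,0],-0.8],[[0,0,0],[0,0,0],-0.8],[[0,0,0],[0,0,0],-0.8]]}}

```text
t: 29.4
tool_pos: [0.5283, -0.2843, 0.1086]
tool_rot: [3.141, 0.001, 1.353]
force: [-1.6, 0.9, 2.9]
width: 0.0241
```

Emit:
{"name": "apply_moves", "arguments": {"commands": [[[0,0,-0.4],[0,0,0],-0.8],[[0,0,0],[0,0,0],-0.35],[[0,0,0],[0,0,0],-0.25],[[0,0,0],[0,0,0],-0.2],[[0,0,0],[0,0,0],-0.1],[[0,0,0],[0,0,0],-0.1]]}}

```text
t: 30.0
tool_pos: [0.5283, -0.2842, 0.1088]
tool_rot: [3.141, 0.001, 1.353]
force: [-0.5, -0.2, -0.4]
width: 0.0386
```

```bash
python3 - <<'E'
from h import *
snap("wrist","w11"); snap("side","s3",(260,230,400,350),5)
print(get_obs()["t"],get_obs()["force"])
a=np.load("pics/w10.npz")["p"];b=np.load("pics/w11.npz")["p"]
c=np.hstack([a[100:400,150:400],b[100:400,150:400]]);s=cv2.resize(np.load("pics/s3.npz")["p"][240:350,270:400],(354,300),interpolation=cv2.INTER_CUBIC)
c=np.hstack([b[100:400,130:420],s]);cv2.imwrite("pics/c3.png",c[:,:,::-1])
E
```

```text
30.1 [ 0.58779089 -0.50067557  0.25792702]
```

View pics/c3.png

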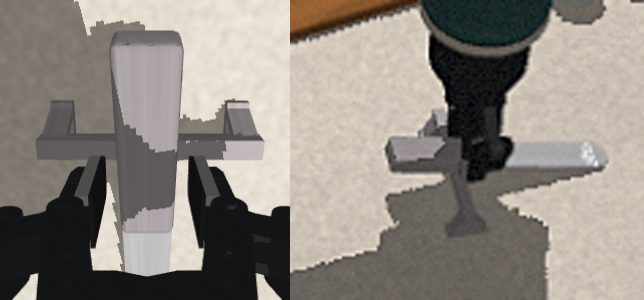

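```bash
python3 - <<'E'
from h import *
np.set_printoptions(precision=1,suppress=True)
u=np.array([np.cos(np.radians(-12.5)),np.sin(np.radians(-12.5)),0]);v=np.array([-u[1],u[0],0])
o=get_obs();m=np.r_[o["tool_pos"][:2],0]+u*.0303
for tilt,nm in((0,"level"),(-.18,"bladedown"),(.2,"blade up")):
    P=lambda x,y,z:m-u*.038+[0,0,.03]+np.cos(tilt)*(x+.038)*u+v*y+np.array([0,0,np.sin(tilt)*(x+.038)+z])
    L=[P(-.1,.013,.018),P(-.1,-.013,.018),P(0,.013,.018),P(0,-.013,.018),P(.1,0,.009)]
    print(nm,"wrist crop",(proj("w11",L)-[130,100])[:4].tolist(),"side crop",((proj("s3",[L[4],L[1]])-[270,240])*[354/130,300/110]+[290,0]).tolist())
E
```

```text
level wrist crop [[182.21199560133692, 19.6768493844407], [113.69359352939199, 19.671251184083175], [175.5947420768378, 241.8961863948786], [119.78215080317975, 241.81948607372902]] side crop [[613.5975771930713, 127.94592692650987], [384.0427912502779, 173.7906823978182]]
bladedown wrist crop [[185.3132447933242, 23.64778689119177], [110.71216226542015, 23.64004537561614], [174.47980338376908, 231.42077235031746], [120.86464215998188, 231.35039202702893]] side crop [[606.6405405552268, 145.51177721042242], [385.7017230309444, 165.73982074735557]]
blade up wrist crop [[179.1493304662842, 21.839356897699176], [116.63076839627121, 21.833389892332264], [177.02815394359232, 251.86798422776099], [118.39457463998906, 251.78395148901188]] side crop [[615.572910598333, 108.80619222768989], [385.06624607614816, 182.11991980674165]]
```

Emit:
{"name": "apply_moves", "arguments": {"commands": [[[0,5.5,0.4],[4,0,0],-0.1],[[0,5.5,0.4],[4,0,0],-0.1],[[0,5.5,0.4],[4,0,0],-0.1],[[0,5.5,0.4],[4,0,0],-0.1],[[0,0,0],[0,0,0],-0.1]]}}

```text
t: 30.6
tool_pos: [0.5504, -0.2886, 0.1041]
tool_rot: [-2.861, 0.001, 1.354]
force: [-0.8, 0.4, 0.3]
width: 0.0384
```

```bash
python3 - <<'E'
from h import *
o=get_obs();print({k:np.round(o[k],3) for k in ("t","tool_pos","tool_rot","force","width")})
snap("wrist","w12",(120,80,430,340),2.5)
E
```

```text
{'t': np.float64(30.6), 'tool_pos': array([ 0.55 , -0.289,  0.104]), 'tool_rot': array([-2.861e+00,  1.000e-03,  1.354e+00]), 'force': array([-0.807,  0.436,  0.266]), 'width': np.float64(0.038)}
```

View pics/w12.png

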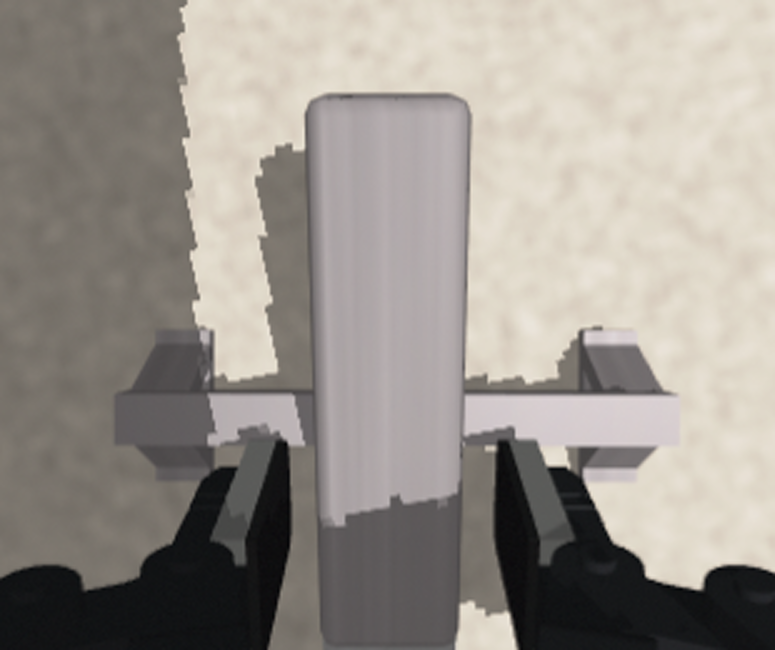

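Emit:
{"name": "apply_moves", "arguments": {"commands": [[[0,0,0],[0,0,0],-0.8],[[0,0,0],[0,0,0],-0.8],[[0,0,0],[0,0,0],-0.8],[[0,-3,-10],[0,0,0],-0.8],[[0,-6,-20],[0,0,0],-0.8],[[0,-5.5,-0.4],[-8,0,0],-0.8],[[0,-5.5,-0.4],[-8,0,0],-0.8],[[0,0,0],[0,0,0],-0.8]]}}

```text
t: 31.45
tool_pos: [0.5367, -0.2869, 0.1407]
tool_rot: [3.137, 0.002, 1.351]
force: [0.9, -0.6, -2.8]
width: 0.0242
```

Emit:
{"name": "apply_moves", "arguments": {"commands": [[[0,0,0],[0,0,0],-0.8],[[0,0,0],[0,0,0],-0.8],[[0,0,0],[0,0,0],-0.8]]}}

```text
t: 31.75
tool_pos: [0.5393, -0.2864, 0.1391]
tool_rot: [-3.14, 0.001, 1.354]
force: [-0.3, -0.6, -1.5]
width: 0.0241
```

```bash
python3 - <<'E'
from h import *
snap("wrist","w13",(120,80,430,340),2.5); m=avg(30)
o=get_obs();r=rot();print(o["t"],o["tool_pos"],o["tool_rot"],o["width"],"toolM",r.inv().apply(m[3:]))
p=np.load("pics/w13.npz")["p"].astype(int).sum(2)//3
print("col276 top",p[105:135,276],"\nfront",p[325:350,276]); print("row200",p[200,230:330])
E
```

```text
F,M [-2.1630e-01  1.1060e-01 -2.1502e+00  2.7000e-03 -6.0000e-03 -7.0000e-04] se [0.0977 0.0909 0.0858 0.0048 0.0066 0.0046]
33.3 [ 0.53871525 -0.28648251  0.13930629] [3.14128034e+00 1.14264732e-03 1.35308735e+00] 0.02452456342527567 toolM [-0.005303    0.00393183  0.00071594]
col276 top [213 214 216 216 216 217 217 217 217 215 213 210 210 210 190 123  91 112
 136 150 161 171 177 184 189 190 190 190 190 190] 
front [176 176 175 175 175 175 174 174 174 174 174 174 170 159 156 174 191 191
 191 191 191 191 190 191 191]
row200 [ 77  77  77  77  77  76  77  77  77  76  77  77  77  77  76  74  96 124
 133 145 156 169 179 179 177 175 175 175 175 177 178 179 178 178 176 178
 178 179 180 180 181 183 184 186 189 191 190 189 187 187 189 189 190 189
 189 189 190 188 189 190 190 191 192 193 192 190 192 193 196 195 193 193
 191 186 177 167 154 119  81  77  76  76  76  76  76  75  76  76  76  76
  76  76  76  76  77  76  77  77  76  76]
```

View pics/w13.png

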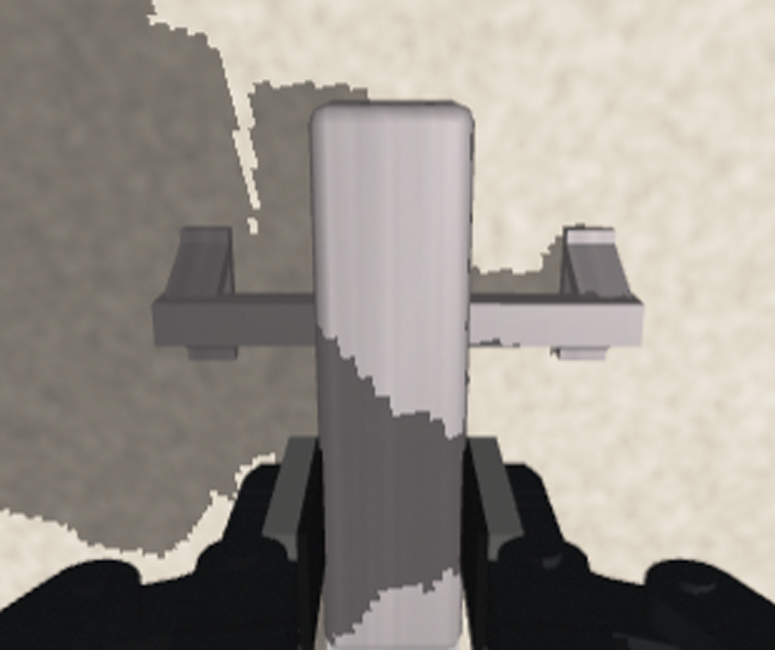

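```bash
python3 - <<'E'
from h import *
T=lambda o:(R.from_euler("xyz",o[1]),np.array(o[0]))
for f,pos,rpy in(("w10",(.5116,-.1666,.193),(3.142,.001,1.359)),("w13",(.5393,-.2864,.1391),(3.141,.001,1.3535))):
    p=np.load(f"pics/{f}.npz")["p"].astype(int).sum(2)//3
    if f=="w10": print(p[112:132,276],p[330:345,276])
    r=R.from_euler("xyz",rpy); pos=np.array(pos)
    # intersect pixel rays with tool plane z=60.7
    for uv in ((276.5,120.5),(276.5,123.5),(276.5,338.5),(276.5,340)):
        q=at(f,[uv],pos[2]-.0607)[0]; print(f,uv,(r.inv().apply(q-pos)*1e3).round(1))
E
```

```text
[237 239 240 242 243 243 242 172  99 121 149 167 178 190 199 206 213 214
 214 214] [197 197 196 197 196 197 196 193 184 172 189 215 215 215 215]
w10 (276.5, 120.5) [ -0.5 -69.4  60.7]
w10 (276.5, 123.5) [ -0.5 -68.3  60.7]
w10 (276.5, 338.5) [-0.5 28.4 60.7]
w10 (276.5, 340) [-0.5 29.2 60.7]
w13 (276.5, 120.5) [ -0.5 -69.5  60.7]
w13 (276.5, 123.5) [ -0.5 -68.4  60.7]
w13 (276.5, 338.5) [-0.5 28.3 60.7]
w13 (276.5, 340) [-0.5 29.1 60.7]
```

Emit:
{"name": "apply_moves", "arguments": {"commands": [[[0,-9,0],[0,0,0],-0.8],[[0,-7.8,0],[0,0,0],-0.8],[[0,0,12],[0,0,0],-0.8],[[0,0,10],[0,0,0],-0.8],[[0,0,5],[0,0,0],-0.8],[[0,0,0],[0,0,0],-0.8],[[0,0,0],[0,0,0],-0.8]]}}

```text
t: 34.0
tool_pos: [0.5224, -0.2829, 0.1121]
tool_rot: [-3.142, 0.001, 1.353]
force: [-0.1, -0.4, -1.8]
width: 0.0242
```

```bash
python3 - <<'E'
from h import *
delta((.5221,-.2830,.1088),(np.pi,0,1.3543)); o=get_obs();print(o["t"],o["tool_pos"],o["force"])
E
```

```text
d [-0.2 -0.3  3.3] turn [-0.    0.06 -0.06]
34.0 [ 0.52242108 -0.28287645  0.11209549] [-0.13485061 -0.40928799 -1.80825439]
```

Emit:
{"name": "apply_moves", "arguments": {"commands": [[[0,-0.3,2],[0,0,0],-0.8],[[0,0,0.8],[0,0,0],-0.8],[[0,0,0],[0,0,0],-0.8],[[0,0,0],[0,0,0],-0.8]]}}

```text
t: 34.4
tool_pos: [0.5221, -0.2828, 0.1096]
tool_rot: [3.141, 0.001, 1.353]
force: [0.3, 0.3, -1.7]
width: 0.0243
```

Emit:
{"name": "apply_moves", "arguments": {"commands": [[[0,0,0.5],[0,0,0],-0.8],[[0,0,0],[0,0,0],-0.8],[[0,0,0],[0,0,0],-0.8]]}}

```text
t: 34.7
tool_pos: [0.5221, -0.2829, 0.1092]
tool_rot: [3.141, 0.001, 1.353]
force: [0.3, -0.5, 0.7]
width: 0.0244
```

Emit:
{"name": "apply_moves", "arguments": {"commands": [[[0,0,0],[0,0,0],-0.35],[[0,0,0],[0,0,0],-0.25],[[0,0,0],[0,0,0],-0.2],[[0,0,0],[0,0,0],-0.1],[[0,0,0],[0,0,0],-0.1],[[0,0,0],[0,0,0],-0.1]]}}

```text
t: 35.3
tool_pos: [0.522, -0.2828, 0.109]
tool_rot: [3.141, 0.001, 1.353]
force: [-0.7, 0.5, -0.3]
width: 0.0388
```

```bash
python3 - <<'E'
from h import *
np.set_printoptions(precision=1,suppress=True)
snap("wrist","w14"); snap("side","s4")
p=np.load("pics/w14.npz")["p"].astype(int).sum(2)//3
print("butt",p[112:136,276],"front",p[325:348,276],"row200",p[200,235:325])
d=np.abs(np.load("pics/s4.npz")["p"].astype(int)-np.load("pics/s3.npz")["p"]).sum(2);print((d[270:330,350:400]>60).sum())
b=np.load("pics/w14.npz")["p"];s=cv2.resize(np.load("pics/s4.npz")["p"][240:350,270:400],(354,300),interpolation=cv2.INTER_CUBIC)
cv2.imwrite("pics/c4.png",np.hstack([b[100:400,130:420],s])[:,:,::-1])
u=np.array([np.cos(np.radians(-12.5)),np.sin(np.radians(-12.5)),0]); o=get_obs()
t=np.r_[o["tool_pos"][:2],.039]+u*.1303; print("level tip in side crop",((proj("s4",[t])-[270,240])*[354/130,300/110]+[290,0]))
E
```

```text
butt [217 218 217 216 159 118 117 116  93  89 111 134 151 162 173 181 187 193
 196 195 195 196 195 195] front [180 180 179 180 180 180 179 178 178 179 179 178 177 170 159 173 196 196
 196 195 196 195 196] row200 [119 120 120 120 119 119 118 119 118 119  98 104 129 138 150 162 174 185
 183 181 179 180 179 179 181 183 184 182 181 180 182 184 184 184 184 186
 188 190 191 193 196 195 193 192 192 194 194 194 193 194 194 194 194 194
 195 195 197 197 197 197 196 197 198 201 200 199 197 196 191 181 170 155
 120 211 216 214 214 215 217 217 218 219 219 221 221 221 221 221 220 219]
417
level tip in side crop [[606.4 129.2]]
```

View pics/c4.png

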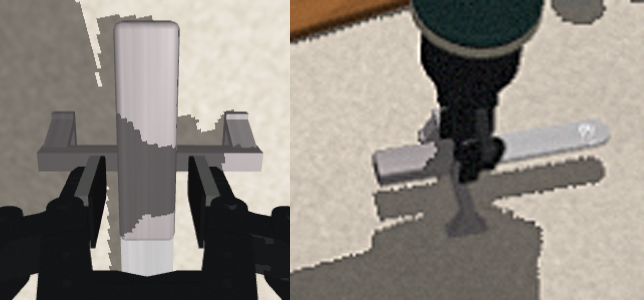

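Emit:
{"name": "apply_moves", "arguments": {"commands": [[[0,0,0],[0,0,0],0.1],[[0,0,0],[0,0,0],0.1],[[0,0,-5],[0,0,0],0.1],[[0,0,-10],[0,0,0],0.1],[[0,0,-20],[0,0,0],0.1],[[0,0,-30],[0,0,0],0.1],[[0,0,-30],[0,0,0],0.1],[[0,0,-30],[0,0,0],0.1]]}}

```text
t: 36.2
tool_pos: [0.5219, -0.2826, 0.2362]
tool_rot: [3.141, 0.001, 1.353]
force: [0.8, -0.1, 0.3]
width: 0.0468
```

Emit:
{"name": "apply_moves", "arguments": {"commands": [[[0,-20,-20],[0,0,0],0.1],[[0,-30,0],[0,0,0],0.1],[[0,-20,0],[0,0,0],0.1],[[0,0,0],[0,0,0],0.1],[[0,0,0],[0,0,0],0.1],[[0,0,0],[0,0,0],0.1],[[0,0,0],[0,0,0],0.1],[[0,0,0],[0,0,0],0.1]]}}

```text
t: 37.0
tool_pos: [0.454, -0.2675, 0.2538]
tool_rot: [3.142, 0.001, 1.353]
force: [-0.8, 0.3, 0.9]
width: 0.0469
```

```bash
python3 - <<'E'
from h import *
snap("side","s5"); snap("top","t5")
a=cv2.resize(np.load("pics/s5.npz")["p"][180:350,230:400],(400,400),interpolation=cv2.INTER_CUBIC)
b=cv2.resize(np.load("pics/t5.npz")["p"][110:320,90:440],(400,240),interpolation=cv2.INTER_CUBIC)
c=np.zeros((400,800,3),np.uint8);c[:,:400]=a;c[:240,400:]=b
cv2.imwrite("pics/c5.png",c[:,:,::-1]);print(get_obs()["t"],get_obs()["force"])
E
```

```text
37.1 [-0.34618317  0.36362401  0.42514356]
```

View pics/c5.png

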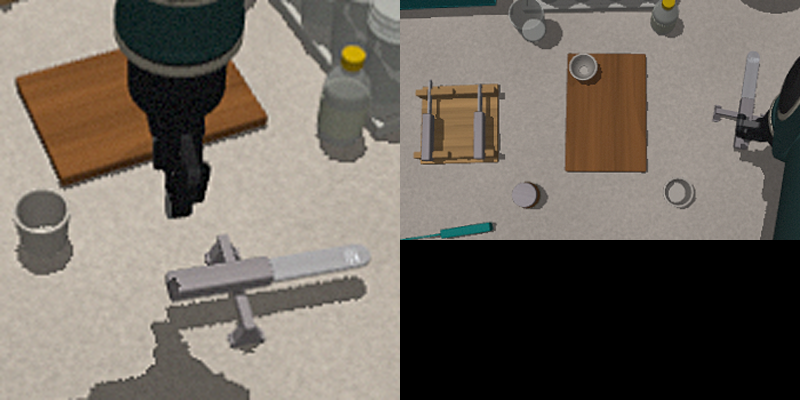

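The side view shows the knife level across the rest with its shadow clear of it at both ends. The gripper is away and everything else stands where it was, so I'm handing in.

```bash
python3 -c "
from rig import close_job; print(close_job())"
```

```text
the job is handed in; nothing more can be done
None
```

The knife is balanced level across the steel rest, with blade and handle both clear of the counter, and I handed the job in at about t = 37 s of the 64 s allowed.

- **Laying it flat:** Three tilted releases on the board each left the knife standing on its edge. I then tipped it over with an open finger, and it lay flat and free on the board.
- **Finding the balance point:** I took it again across the width of the handle and weighed it at about 0.225 kg. The first try on the rest, with the bar at about x = -38.6 mm of `knife_mid`, tipped blade-down. I took it again and moved the bar about 6 mm towards the blade, to about x = -32 mm, and it held.
- **Where the checks disagreed:** The wrist-moment readings put the balance point at about x = -40 mm, then about -34 mm. The tip-over pointed nearer the blade, so I went by that.
- **Last checks:** After release the wrist view matched the knife as held level, and the blade tip was within a few pixels of its computed level position in the side view. About 1.5 s later, with the gripper well clear, the side view still showed it level. In the top view the rack's other two knives, the ramekin, jars, cups and bottle looked unmoved.
- **Picture budget:** I viewed about 18 pictures against the budget of 10, mostly because of the failed releases and the first tip-over.

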